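Slide the sample dish through the gate onto the inspection ring

TASK

Gently push the covered glass sample dish across the desk with the fingertips, in through the outer end of the narrow gap between the two fixed V-blocks and out on the mat side, until it sits wholly inside the white ring on the black mat. Do not lift, tip or squeeze the dish, and leave the things standing round about where they are. Finish with the dish at rest and let go of.

Things in the scene. Friction and masses are not known exactly. Their poses are not given: they have to be found in the camera images.
- dish_centre (a point): the covered glass dish: a clear round flat dish, 64 mm across and 14 mm high with an upright rim, three small brass rings inside; loose, about 80 g, slides on the desk. The point is its centre, half-way up (7 mm above the desk when it lies flat). Its yaw means nothing.
- ring_centre (a point): middle of the white ring (inner diameter 88 mm, outer 98 mm) printed on a flat black square mat (126 mm, flush with the desk: nothing to climb), at desk height. Its x axis points along the way through the gate, from the gate to the ring; its y axis lies across the gap; z up. The mat and both V-blocks are one fixed group and cannot be moved.
- gate_middle (a point): middle of the gap between the two grey steel V-blocks, at desk height, 105 mm before the ring's middle on the ring's -x axis; same axes as the ring. The blocks are fixed, each 45 mm long along x, 40 mm wide along y and 36 mm high, and stand at y = 35 to 75 mm either side, so the gap is 70 mm wide (3 mm to spare each side of the dish) and 45 mm long.
- can: off-white screw can, 47 mm across, 52 mm high, loose bystander; origin at the centre of its underside
- ring_gauge: steel ring gauge lying flat, 46 mm across, 16 mm high, loose bystander; origin at the centre of its underside
- flange: brass-coloured turned flange lying flat, 40 mm across, 16 mm high, loose bystander; origin at the centre of its underside
- dropper: brown glass dropper bottle, 33 mm across, 102 mm high, loose bystander; origin at the centre of its underside
- dish: the same dish; origin at the centre of its underside
Things that resemble listed ones, but are neither listed nor needed, are in the scene too. What is shaped like the dish but pink or red is not meant.

How it is judged (in metres and radians):
On the way, in this order (a step that is already met when the one before it is completed fails the run):
1. the dish slides flat into the outer end of the gap between the V-blocks (y of dish_centre in the frame of ring_centre between -0.007 and 0.007 m and height (world z) of dish_centre below 0.012 m and x of dish_centre in the frame of ring_centre between -0.15 and -0.11 m), for 0.05 s.
2. the dish comes through the gap towards the ring (y of dish_centre in the frame of ring_centre between -0.007 and 0.007 m and height (world z) of dish_centre below 0.012 m and x of dish_centre in the frame of ring_centre between -0.1 and -0.06 m), for 0.05 s.
At the end, for the whole second after the job is handed in: The dish lies flat and at rest on the mat, inside the white ring (its centre within 12.5 mm of the ring's middle); the can, ring gauge, flange and bottle are within 15 mm of where they stood (horizontal distance between dish_centre and ring_centre below 0.0125 m and height (world z) of dish_centre below 0.01 m and linear speed of dish below 0.01 m/s and angle between dish_centre's own z axis and vertical below 0.05 rad and distance of each of can, ring_gauge, flange, dropper from where it was at the start of the episode below 0.015 m); the robot touches nothing.
It fails at once if the dish is lifted (more than 5 mm) off the desk (height (world z) of dish_centre above 0.012 m).
It fails at once if the dish is tipped (more than 0.15 rad) (angle between dish_centre's own z axis and vertical above 0.15 rad).
It fails at once if the dish is pressed or squeezed with more than 25 N (contact force between the fingers and dish above 25 N).
It fails at once if a bystander (can, ring gauge, flange or bottle) is displaced by more than 15 mm (distance of any of can, ring_gauge, flange, dropper from where it was at the start of the episode above 0.015 m).
It also fails if it takes over 51 s, if anything falls off the work surface, if the arm or the gripper's body presses on something with over 40 N, if the wrist force passes 120 N, or if a joint passes its speed limit or range.

ROBOT

A 7-joint arm with a two-finger parallel gripper is mounted at the origin on a cart in front of the work surface, level with it; the furniture and walls round the work are solid. World frame = base frame: x ahead of the robot, y to its left, z up, the work surface at z = 0. Lengths are in mm, angles in rad, forces in N, time in s.
With the tool pointing down it reaches from about 400 to 925 mm from the base axis. Payload 5.6 kg.
Tool frame: the origin (TCP) lies midway between the tips of the shut fingers; the grasp point (between the pads) lies 19 mm behind it; z points along the fingers, y is the direction in which the jaws open and shut (so a half turn about z gives the same grasp; the last joint's range is limited). The gripper opens to 85 mm and grips with 20 to 120 N. Pads are 22 mm wide; open, the fingers measure 114 mm over their backs; the gripper's body (76 mm by 85 mm) begins 54 mm behind the grasp point. The pads swing forward as they close: fully open they stand 13 mm farther back than shut.
Start: joints at [1.291, 0.468, -0.012, 1.603, 0.006, 1.071, -0.056], TCP at [152.442, -631.879, 195.49] pointing down, gripper open.
Joint ranges: [-2.53, 2.53], [-0.31, 2.02], [-1.57, 1.55], [0.28, 2.44], [-1.29, 4.43], [0.15, 1.84], [-2.92, 2.92]. Speed limits (rad/s): [2.57, 2.57, 3.14, 3.14, 3.14, 3.14, 3.14].

INTERFACE

Orientations are given as a rotation vector (axis times angle).
In Python, from plant import env, viewer gives the robot as it stands.
- The arm moves only by the tool arm_command, never from a script. Its argument "commands" is a list of rows, each a list of 7 numbers: the turn, a rotation vector about the tool's x, y, z in degrees, then the shift along the tool's x, y, z in mm, then the opening, from -1 (shut) to 1 (fully open). In form: [[wx, wy, wz, tx, ty, tz, jaw], ...]. A call has 1 to 5 rows; each row is the pose to reach, as a shift and turn from the pose commanded when the call began, along the tool's axes at that moment; what a row does not reach only later rows make up. A row lasts 1/8 s, in which the tool goes at most 62.5 mm and 10.7 degrees, less where a joint would pass 70% of its speed; a pose out of reach is approached as far as the arm can. A call with a gripper value outside its range is refused whole. The fingers move at their own pace and stop on an object; "squeeze" is the grip in N (left out, the last holds). Time passes only in rows, so rows that repeat a pose let the fingers close. It gives the time, the measured TCP pose, the force and the opening at its end, in the units of the state.
- env.state(): the state, without advancing time (a new reading comes with each control period).
- viewer.capture(name): name is "scene" or "side" or "wrist"; returns the picture (384x512x3 uint8, red, green, blue); there is no depth.
- viewer.camera_params(name): a dict with "mtx" (3x3 intrinsics, pixels), "T" (4x4, takes a point from camera to world coordinates); the wrist camera has in their place "mount" (4x4, takes a point from camera to tool coordinates, whose origin is the TCP and whose axes are the flange's). Camera axes: x right, y down, z forward; pixel columns grow to the right and rows downward; lengths in mm; the calibration is good to about 2 mm. The wrist camera is an equidistant fisheye: a pixel r from the principal point sees the ray r / f radians off the axis. A picture is of the moment at which its call begins: read the wrist's pose just before it. camera_params takes no time and is no camera call.
- env.job_done(): hands the job in, once; it reports no verdict.
The state is a dict: "t": time; "joint_pos": joint angles; "qd": joint speeds; "tau": joint torques, N m; "position": TCP position; "tool_rot": TCP orientation; "contact_force": force on the tool from outside, world axes, zero at the start; "wrist_torque": the same for the moment, N m; "opening": finger opening in mm.
Only numpy, scipy, OpenCV 4.12 (cv2) and the standard library are available. Lean on these libraries where they do the work, as an engineer would, in place of code of your own. Each camera call takes 0.05 s, during which the arm holds its last target. There are 200 camera calls.

## Working session

There is one attempt and no reset: what is moved stays moved. The work goes in short steps, Python scripts to look and compute and a tool call to move; the robot and the scene stay as the last step left them, time stands still between calls to the robot, and variables do not carry over. Pictures are saved under pics/ and viewed, about 8 in all and at most 12, crops included, and the job is handed in when it is done.

Besides the shell and the picture viewer there is one more tool, called after "Call:" as name([rows], argument=value, ...), one row to a line, values as JSON. arm_command: Moves the arm, as the interface text tells. Its arguments: {"type":"object","properties":{"commands":{"type":"array","items":{"type":"array","items":{"type":"number"}}},"squeeze":{"type":"number"}},"required":["commands"]}

```bash
mkdir -p pics; cat > h.py <<'E'
import numpy as np, cv2
from scipy.spatial.transform import Rotation as R
from plant import env, viewer
def cap(n,f=None):
    im=viewer.capture(n)
    if f: cv2.imwrite('pics/'+f,im[:,:,::-1])
    return im
def ray(n,u,v,s=None):
    p=viewer.camera_params(n); K=np.array(p['mtx'])
    if n=='wrist':
        x=(u-K[0,2])/K[0,0]; y=(v-K[1,2])/K[1,1]; r=np.hypot(x,y)+1e-12
        d=np.array([np.sin(r)*x/r,np.sin(r)*y/r,np.cos(r)])
        T=np.eye(4);T[:3,:3]=R.from_rotvec(s['tool_rot']).as_matrix();T[:3,3]=s['position'];T=T@np.array(p['mount'])
    else:
        d=np.linalg.inv(K)@[u,v,1]; T=np.array(p['T'])
    return T[:3,3],T[:3,:3]@d
def onz(n,u,v,z,s=None):
    o,d=ray(n,u,v,s); return o+d*(z-o[2])/d[2]
E
python3 - <<'E'
from h import *
s=env.state(); print(s['t'],s['position'],s['tool_rot'],s['opening'],s['contact_force'])
a=cap('scene');b=cap('side');s=env.state();c=cap('wrist')
np.save('a.npy',a);np.save('b.npy',b);np.save('c.npy',c)
for n in('scene','side'):
    p=viewer.camera_params(n);print(n,np.round(p['mtx'],1).tolist(),np.round(p['T'],2).tolist())
p=viewer.camera_params('wrist');print(p)
for n,i in zip('abc',(a,b,c)): cv2.imwrite(f'pics/{n}.png',cv2.resize(i[:,:,::-1],(768,576),interpolation=cv2.INTER_CUBIC))
E
```

```text
0.0 [ 152.26855514 -631.25530654  194.52413439] [-3.11786069e+00 -3.70795401e-01  4.87554332e-04] 85.19816866529207 [-0.40312897 -0.39759363  0.70662822]
scene [[427.5, 0.0, 253.5], [0.0, 427.5, 190.9], [0.0, 0.0, 1.0]] [[-0.82, -0.37, 0.44, 67.13], [-0.58, 0.49, -0.66, 569.27], [0.02, -0.79, -0.61, 693.01], [0.0, 0.0, 0.0, 1.0]]
side [[373.6, 0.0, 258.7], [0.0, 373.6, 197.4], [0.0, 0.0, 1.0]] [[-0.98, -0.1, 0.2, 357.38], [-0.22, 0.54, -0.82, 627.85], [-0.02, -0.84, -0.54, 539.55], [0.0, 0.0, 0.0, 1.0]]
{'mtx': array([[297.31863964,   0.        , 257.80236571],
       [  0.        , 297.31863964, 193.2210069 ],
       [  0.        ,   0.        ,   1.        ]]), 'mount': array([[-2.82335860e-05, -9.45524023e-01, -3.25552332e-01,
         8.41661731e+01],
       [ 9.99999270e-01,  3.66587849e-04, -1.15143142e-03,
         4.18436951e-01],
       [ 1.20804960e-03, -3.25552126e-01,  9.45523323e-01,
        -1.77646605e+02],
       [ 0.00000000e+00,  0.00000000e+00,  0.00000000e+00,
         1.00000000e+00]])}
```

View pics/a.png

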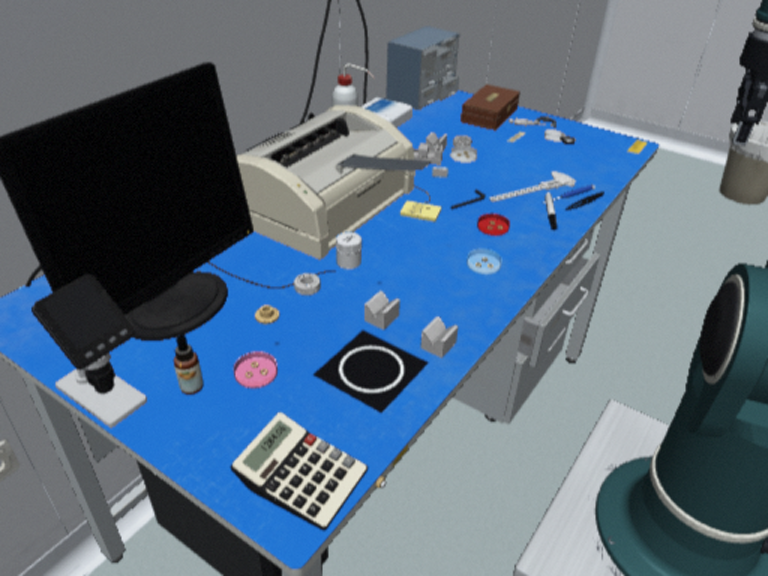

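View pics/c.png

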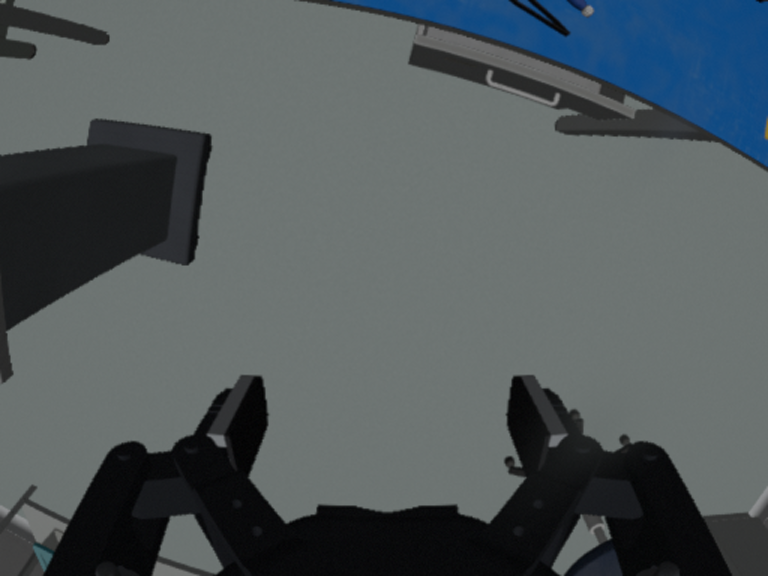

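```bash
cat > m.py <<'E'
from h import *
def circ(P):
    A=np.c_[2*P,np.ones(len(P))]; x=np.linalg.lstsq(A,(P**2).sum(1),rcond=None)[0]
    return x[:2],np.sqrt(x[2]+x[0]**2+x[1]**2)
def mat(n,im):
    g=im.max(2)
    k=(g<45).astype(np.uint8)
    # ring: white blob whose z=0 size is ~98
    w=((im.min(2)>150)&(im.max(2)-im.min(2)<40)).astype(np.uint8)
    cs,_=cv2.findContours(w,cv2.RETR_EXTERNAL,cv2.CHAIN_APPROX_NONE)
    for c in cs:
        if len(c)<60: continue
        P=np.array([onz(n,u,v,0)[:2] for u,v in c[:,0]]); o,r=circ(P); sd=np.std(np.hypot(*(P-o).T))
        if 42<r<55 and sd<3:
            print(n,'ring',o.round(1),r.round(1),sd.round(2))
            ret=o
    cs,_=cv2.findContours(k,cv2.RETR_EXTERNAL,cv2.CHAIN_APPROX_NONE)
    for c in cs:
        if len(c)<60: continue
        P=np.array([onz(n,u,v,0)[:2] for u,v in c[:,0]],np.float32); q=cv2.minAreaRect(P)
        if 110<q[1][0]<140 and 110<q[1][1]<140: print(n,'mat',q); print(cv2.boxPoints(q).round(1).tolist())
if __name__=='__main__':
    for n,f in(('scene','a.npy'),('side','b.npy')):
        im=np.load(f); mat(n,im)
    n='scene'
    for nm,u,v,z in [('dish',484,262,7),('pink',256,370,7),('red',493,224,7),('can',348,265,0),('gauge',307,284,8),('flange',266,314,8),('dropper',189,388,0),('bl1top',378,300,25),('bl2top',436,328,25)]:
        print(nm,onz(n,u/1.5,v/1.5,z).round(0)[:2])
E
python3 m.py; python3 - <<'E'
import cv2,numpy as np
a=np.load('a.npy')
cv2.imwrite('pics/a2.png',cv2.resize(a[120:280,140:360,::-1],None,fx=3.6,fy=3.6,interpolation=cv2.INTER_CUBIC))
E
```

```text
scene ring [466.4  -0.8] 48.1 0.75Traceback (most recent call last):
  File "m.py", line 24, in <module>
    im=np.load(f); mat(n,im)
                   ~~~^^^^^^
  File "m.py", line 13, in mat
    P=np.array([onz(n,u,v,0)[:2] for u,v in c[:,0]]); o,r=circ(P); sd=np.std(np.hypot(*(P-o).T))
                ~~~^^^^^^^^^
  File "h.py", line 18, in onz
    o,d=ray(n,u,v,s); return o+d*(z-o[2])/d[2]
        ~~~^^^^^^^^^
  File "h.py", line 9, in ray
    p=viewer.camera_params(n); K=np.array(p['mtx'])
ValueError: time passes only in moves, steps and waits
```

View pics/b.png

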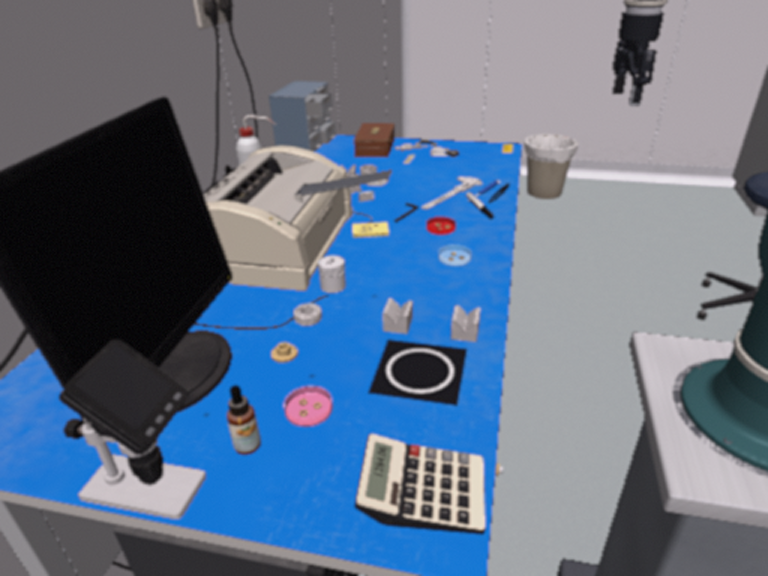

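View pics/a2.png

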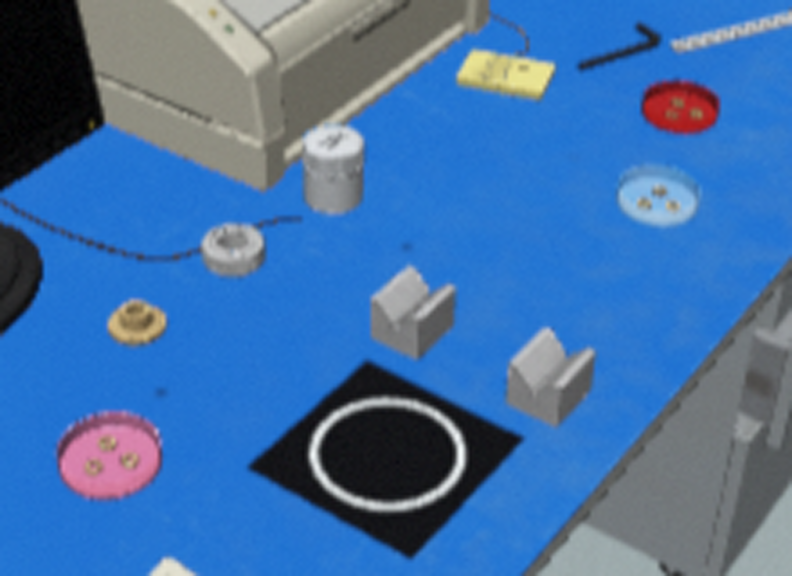

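The candidates are the clear dish at (484,262) in the scene view, the red one at (493,224) and the pink one at (256,370). Only the one at (484,262) is clear glass, with the blue desk showing through, so that is the dish. I'll cache the calibration and finish measuring.

```bash
python3 - <<'E'
s=open('h.py').read()
s=s.replace("p=viewer.camera_params(n); K","p=CP[n]; K")
s=s.replace("def cap","import pickle,os\nif not os.path.exists('cp.pkl'): pickle.dump({n:viewer.camera_params(n) for n in('scene','side','wrist')},open('cp.pkl','wb'))\nCP=pickle.load(open('cp.pkl','rb'))\ndef cap",1)
open('h.py','w').write(s)
s=open('m.py').read()
s=s[:s.index("    g=im.max")]+"    g=im.max(2).astype(int); im=im.astype(int)\n"+s[s.index("    k=(g<45)"):]
i=s.index("if __name__")
s=s[:i]+'''def dish(n,im,lo=(100,160,200),box=None,s=None):
    im=im.astype(int); w=((im[:,:,0]>75)&(im[:,:,2]-im[:,:,0]>25)&(im[:,:,1]>150)).astype(np.uint8)
    w=cv2.morphologyEx(w,cv2.MORPH_CLOSE,np.ones((5,5),np.uint8))
    cs,_=cv2.findContours(w,cv2.RETR_EXTERNAL,cv2.CHAIN_APPROX_NONE)
    for c in cs:
        if len(c)<30: continue
        h=cv2.convexHull(c)[:,0]; P=np.array([onz(n,u,v,7,s)[:2] for u,v in h],np.float32); o,r=cv2.minEnclosingCircle(P)
        if 25<r<45: print(n,'dish',np.round(o,1),round(r,1),'px',c[:,0].min(0),c[:,0].max(0))
'''+s[i:].replace("mat(n,im)","mat(n,im); dish(n,im)")
s+='''
    n='side'
    for nm,u,v,z in [('dish',454,256,7),('can',332,287,0),('gauge',307,316,8),('flange',284,352,8),('dropper',245,450,0)]:
        print(nm,onz(n,u/1.5,v/1.5,z).round(0)[:2])
'''
open('m.py','w').write(s)
E
python3 m.py
```

```text
scene ring [466.4  -0.8] 48.1 0.75
scene mat ((465.8656005859375, 0.14281845092773438), (120.25232696533203, 121.75816345214844), 89.73078155517578)
[[404.70001220703125, -59.70000076293945], [526.5, -60.29999923706055], [527.0, 60.0], [405.29998779296875, 60.599998474121094]]
scene dish [ 453.6 -341.3] 32.8 px [312 169] [333 182]
side ring [463.5   3.4] 48.1 0.9
side mat ((463.4444885253906, 4.090816497802734), (115.69913482666016, 118.3407974243164), 89.81637573242188)
[[404.1000061035156, -53.599998474121094], [522.4000244140625, -53.900001525878906], [522.7999877929688, 61.79999923706055], [404.5, 62.099998474121094]]
side dish [357.4 187. ] 29.9 px [321 305] [322 333]
side dish [ 454.7 -338.1] 37.8 px [293 164] [313 176]
dish [ 455. -344.]
pink [597. 111.]
red [ 503. -473.]
can [ 657. -192.]
gauge [672. -95.]
flange [673.   8.]
dropper [655. 190.]
bl1top [ 535. -116.]
bl2top [ 421. -113.]
dish [ 454. -334.]
can [ 659. -191.]
gauge [668. -84.]
flange [671.  13.]
dropper [651. 198.]
```

```bash
cat > go.py <<'E'
from h import *
import sys
# target: x y z ; tool down, tool x axis at yaw (deg, world)
x,y,z,yaw=map(float,sys.argv[1:5])
s=env.state(); A=R.from_rotvec(s['tool_rot'])
c,w=np.cos(np.radians(yaw)),np.sin(np.radians(yaw))
B=R.from_matrix(np.array([[c,w,0],[w,-c,0],[0,0,-1]]))
d=(A.inv()*B).as_rotvec(degrees=True); t=A.inv().apply(np.array([x,y,z])-s['position'])
print(round(s['t'],2),s['position'].round(1),A.as_matrix()[:,0].round(3),A.as_matrix()[:,2].round(3),'F',s['contact_force'].round(1),'op',round(s['opening'],1)); print(d.round(2),t.round(1))
E
python3 go.py 455 -420 120 90
```

```text
0.15 [ 152.3 -631.4  194.8] [ 0.972  0.235 -0.   ] [-0.     0.001 -1.   ] F [0.3 0.5 0.4] op 85.5
[-7.000e-02 -5.000e-02 -7.644e+01] [ 343.8 -134.4   74.9]
```

Call:
arm_command([
  [0,0,-10,60,-24,0,-0.4],
  [0,0,-20,120,-48,0,-0.4],
  [0,0,-30,180,-72,0,-0.4],
  [0,0,-40,235,-93,10,-0.4],
  [0,0,-50,290,-114,25,-0.4],
])

```text
t: 0.78
position: [407.9, -453.0, 171.2]
tool_rot: [2.665, 1.661, 0.0]
contact_force: [0.4, -1.3, -0.2]
opening: 25.9
```

```bash
python3 go.py 455 -420 120 90
```

```text
0.78 [ 407.9 -453.   171.2] [ 0.44   0.898 -0.001] [ 0.001 -0.001 -1.   ] F [ 0.4 -1.3 -0.2] op 25.9
[  0.07   0.05 -26.12] [50.4 27.7 51.2]
```

Call:
arm_command([
  [0,0,-10,17,9,17,-0.4],
  [0,0,-20,34,18,34,-0.4],
  [0,0,-26.4,50,27,51,-0.4],
  [0,0,-26.4,50,27,51,-0.4],
])

```text
t: 1.27
position: [452.9, -419.2, 118.3]
tool_rot: [-2.218, -2.22, -0.002]
contact_force: [-0.4, -0.5, 0.6]
opening: 25.6
```

```bash
python3 - <<'E'
from h import *
s=env.state(); im=cap('wrist'); np.save('d.npy',im); import pickle; pickle.dump(s,open('d.pkl','wb'))
print(s['t'],s['position'],s['opening'],R.from_rotvec(s['tool_rot']).as_matrix().round(3).tolist())
cv2.imwrite('pics/d.png',cv2.resize(im[:,:,::-1],(768,576),interpolation=cv2.INTER_CUBIC))
E
```

```text
1.275 [ 452.8916975  -419.21434861  118.30334648] 25.611521051643656 [[-0.001, 1.0, -0.002], [1.0, 0.001, 0.003], [0.003, -0.002, -1.0]]
```

View pics/d.png

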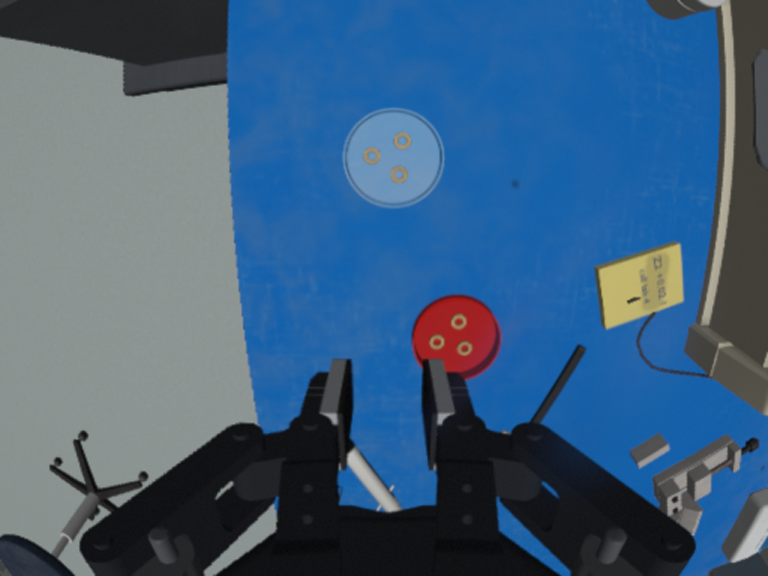

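The wrist view shows the clear dish with its three brass rings at (394,158) and the red decoy at (457,337). The desk edge is on the left.

```bash
cat > wd.py <<'E'
from h import *
from m import circ
def fit(n,im,s,cx,cy,rad,z,dark=False):
    # radial edge: strongest gradient near expected outline
    g=cv2.GaussianBlur(im[:,:,0].astype(np.float32),(0,0),1); P=[]
    for a in np.arange(0,2*np.pi,.05):
        r=np.arange(rad*.8,rad*1.25,.25); u=cx+r*np.cos(a); v=cy+r*np.sin(a)
        l=cv2.remap(g,u.astype(np.float32)[None],v.astype(np.float32)[None],1)[0]
        k=np.argmin(np.gradient(l)); P.append(onz(n,u[k],v[k],z,s)[:2])
    P=np.array(P)
    for _ in range(4):
        o,r=circ(P); e=np.abs(np.hypot(*(P-o).T)-r); P=P[e<max(1.5*np.median(e),1)]
    return o,r,len(P)
E
python3 - <<'E'
import pickle; from wd import *
s=pickle.load(open('d.pkl','rb')); im=np.load('d.npy')
print(onz('wrist',262.7,105.3,7,s)); print(fit('wrist',im,s,262.7,105.3,33,14)); print(fit('wrist',im,s,262.7,105.3,33,0))
print('red',onz('wrist',457/1.5,337/1.5,7,s))
E
```

```text
[ 457.41069879 -345.06994175    7.        ]
(array([ 456.70781204, -344.48435814]), np.float64(32.23006433259778), 126)
(array([ 456.86477471, -344.92497536]), np.float64(33.82894331194832), 126)
red [ 503.37891155 -469.93149195    7.        ]
```

Call:
arm_command([
  [0,0,0,55,0,-10,-0.4],
  [0,0,0,110,0,-20,-0.4],
  [0,0,0,165,2,-20,-0.4],
  [0,0,0,220,5,-20,-0.4],
  [0,0,0,270,10,-20,-0.4],
])

```text
t: 1.95
position: [462.8, -151.0, 141.1]
tool_rot: [2.225, 2.215, -0.0]
contact_force: [0.2, 0.9, 0.3]
opening: 25.9
```

Call:
arm_command([
  [0,0,0,5,0,0,-0.4],
  [0,0,0,5,0,0,-0.4],
  [0,0,0,5,0,0,-0.4],
])

```text
t: 2.33
position: [462.7, -148.4, 140.1]
tool_rot: [2.226, 2.216, -0.001]
contact_force: [0.2, -0.1, 0.5]
opening: 25.5
```

```bash
python3 - <<'E'
from h import *
s=env.state(); im=cap('wrist'); np.save('e.npy',im); import pickle; pickle.dump(s,open('e.pkl','wb'))
print(s['t'],s['position'],s['opening'],R.from_rotvec(s['tool_rot']).as_matrix().round(3).tolist())
cv2.imwrite('pics/e.png',cv2.resize(im[:,:,::-1],(768,576),interpolation=cv2.INTER_CUBIC))
E
```

```text
2.325 [ 462.71287307 -148.41624729  140.11806618] 25.536643076691327 [[0.004, 1.0, 0.0], [1.0, -0.004, -0.001], [-0.001, 0.0, -1.0]]
```

View pics/e.png

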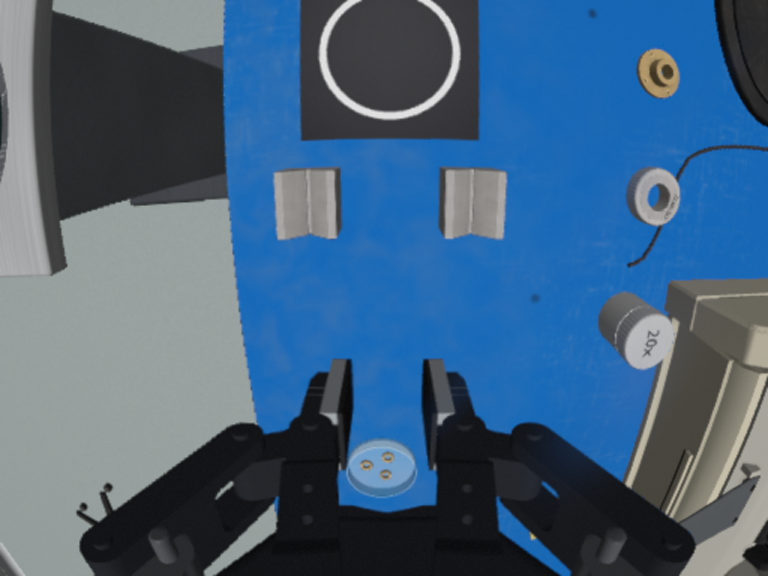

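The wrist view shows the mat and ring at the top, with the ring's bottom at (389,117). The block inner edges are at x≈338 and x≈441, and the gap between them is clear.

```bash
python3 - <<'E'
import pickle; from h import *; from m import circ
s=pickle.load(open('e.pkl','rb')); im=np.load('e.npy').astype(int)
w=((im.min(2)>150)&(im.max(2)-im.min(2)<40)).astype(np.uint8)
cs,_=cv2.findContours(w,cv2.RETR_EXTERNAL,cv2.CHAIN_APPROX_NONE)
for c in cs:
    c=c[:,0]
    if len(c)>80 and c[:,1].max()<90:
        c=c[c[:,1]>3]; P=np.array([onz('wrist',u,v,0,s)[:2] for u,v in c]);
        for _ in range(4):
            o,r=circ(P); e=np.abs(np.hypot(*(P-o).T)-r); P=P[e<1.5]
        print('ring',o,r,len(P))
for l,u,v,z in [('matL',302,139,0),('matR',479,139,0)]: print(l,onz('wrist',(u+.5)/1.5-.5,(v+.5)/1.5-.5,z,s).round(1))
# inner block sides: edge scan blue->grey along rows; saturation = b - r
sat=cv2.GaussianBlur((im[:,:,2]-im[:,:,0]).astype(np.float32),(0,0),.7)
for v in range(116,158,6):
    row=sat[v]; L=np.arange(205,250); g=np.gradient(row)
    l=205+np.argmax(g[205:250]); r=270+np.argmin(g[270:315])
    print(v,l,r,[onz('wrist',q,v,z,s)[:2].round(1).tolist() for z in(0,36) for q in(l,r)])
E
```

```text
ring [465.03251215   1.24006938] 48.054753518405725 12
matL [403.1 -60.5   0. ]
matR [528.4 -60.9   0. ]
116 226 293 [[429.2, -86.8], [500.5, -87.0], [433.1, -84.2], [496.3, -84.4]]
122 227 293 [[430.2, -93.3], [500.6, -93.5], [433.9, -90.0], [496.4, -90.2]]
128 227 292 [[430.0, -99.8], [499.6, -100.0], [433.8, -95.7], [495.5, -96.0]]
134 227 292 [[429.9, -106.3], [499.7, -106.6], [433.7, -101.5], [495.6, -101.8]]
140 227 292 [[429.7, -112.9], [499.9, -113.2], [433.5, -107.4], [495.7, -107.6]]
146 227 292 [[429.5, -119.5], [500.0, -119.8], [433.4, -113.2], [495.9, -113.5]]
152 227 293 [[429.3, -126.2], [501.3, -126.4], [433.2, -119.1], [497.0, -119.4]]
```

Everything agrees: the ring centre is at about (465, 1.8), the gap middle at x=465 with a 70.4 mm width, and the axis along +y. I'll go behind the dish.

Call:
arm_command([
  [0,0,0,-55,0,0,-0.45],
  [0,0,0,-110,0,0,-0.45],
  [0,0,0,-165,-2,0,-0.45],
  [0,0,0,-220,-4,10,-0.45],
  [0,0,0,-261,-6,30,-0.45],
])

```text
t: 3.0
position: [455.5, -412.1, 110.0]
tool_rot: [2.226, 2.214, -0.002]
contact_force: [-0.3, 0.7, -0.0]
opening: 23.6
```

Call:
arm_command([
  [0,0,0,0,0,40,-0.45],
  [0,0,0,0,0,70,-0.45],
  [0,0,0,0,0,70,-0.45],
])

```text
t: 3.38
position: [454.0, -407.1, 37.2]
tool_rot: [-2.221, -2.214, 0.001]
contact_force: [0.1, 0.0, -0.1]
opening: 23.6
```

```bash
python3 go.py 456.7 -410 4.5 90
```

```text
3.38 [ 454.  -407.1   37.2] [0.003 1.    0.004] [-0.005  0.004 -1.   ] F [ 0.1  0.  -0.1] op 23.6
[-0.26 -0.2  -0.16] [-3.   2.8 32.6]
```

Call:
arm_command([
  [0,0,0,-3,2,15,-0.45],
  [0,0,0,-3,2,27,-0.45],
  [0,0,0,-3,2,27,-0.45],
  [0,0,0,-3,2,27,-0.45],
])

```text
t: 3.88
position: [459.0, -410.4, 13.3]
tool_rot: [2.221, 2.22, 0.0]
contact_force: [-0.8, 0.6, 0.4]
opening: 23.2
```

```bash
python3 - <<'E'
from h import *
s=env.state(); im=cap('wrist'); s2=env.state(); np.save('f.npy',im)
print(s['position'],s2['position'],s['contact_force'],s['opening'])
cv2.imwrite('pics/f.png',cv2.resize(im[:,:,::-1],(768,576),interpolation=cv2.INTER_CUBIC))
from wd import *
print(R.from_rotvec(s['tool_rot']).as_matrix().round(3).tolist())
o,d=ray('wrist',256,200,s)
# project expected dish centre top: search pixel
from scipy.optimize import fsolve
c=fsolve(lambda q:onz('wrist',q[0],q[1],14,s)[:2]-[456.7,-344.5],[257,200]); e=fsolve(lambda q:onz('wrist',q[0],q[1],14,s)[:2]-[456.7+32,-344.5],[290,200])
print(c,e,fit('wrist',im,s,c[0],c[1],e[0]-c[0],14))
E
```

```text
[ 459.0197561  -410.37350879   13.33783422] [ 459.08349879 -410.43305764   13.48326279] [-0.83818162  0.55530912  0.40930031] 23.18542573975283
[[0.0, 1.0, 0.001], [1.0, -0.0, -0.0], [-0.0, 0.001, -1.0]]
[253.4963847  125.26502206] [307.00328638 125.85301502] (array([ 456.95077356, -344.10532086]), np.float64(31.89539417624077), 126)
```

View pics/f.png

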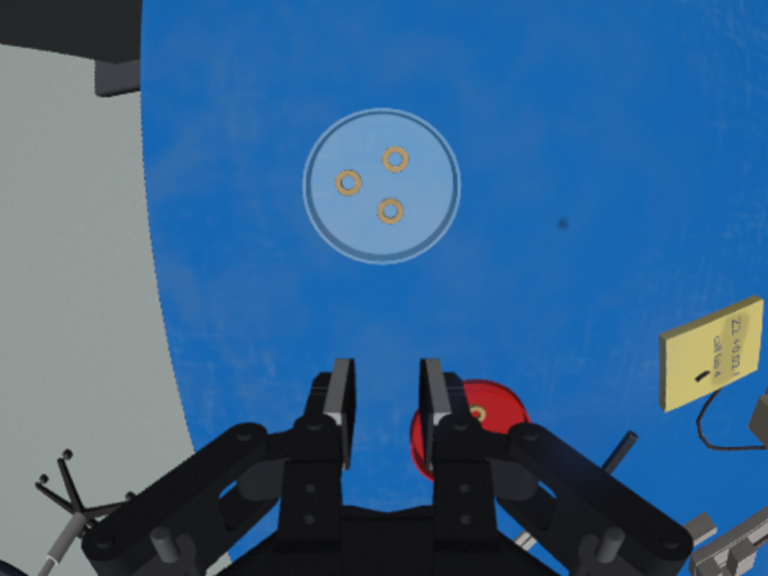

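The dish is at (381,186) and reads (456.9, -344.2), which matches the earlier estimate; the fingers are behind it. Next I lower and approach.

Call:
arm_command([
  [0,0,0,0,-2,4,-0.45],
  [0,0,0,0,-2,8,-0.45],
  [0,0,0,8,-2,8,-0.45],
  [0,0,0,16,-2,8,-0.45],
  [0,0,0,16,-2,8,-0.45],
])

```text
t: 4.55
position: [457.1, -392.9, 5.0]
tool_rot: [-2.22, -2.222, -0.001]
contact_force: [0.3, 0.2, 0.4]
opening: 23.5
```

```bash
python3 go.py 456.9 -386 5 90
```

```text
4.55 [ 457.1 -392.9    5. ] [-0.001  1.     0.   ] [ 0.  0. -1.] F [0.3 0.2 0.4] op 23.5
[ 0.   -0.03  0.06] [ 6.9 -0.2  0. ]
```

Call:
arm_command([
  [0,0,0,3,0,0,-0.45],
  [0,0,0,5,0,0,-0.45],
  [0,0,0,7,0,0,-0.45],
  [0,0,0,9,0,0,-0.45],
  [0,0,0,11,0,0,-0.45],
])

```text
t: 5.18
position: [456.6, -383.2, 4.9]
tool_rot: [-2.222, -2.221, 0.0]
contact_force: [-0.4, -0.0, 0.1]
opening: 23.6
```

Call:
arm_command([
  [0,0,0,4,0.3,0,-0.45],
  [0,0,0,9,0.6,0,-0.45],
  [0,0,0,15,1,0,-0.45],
  [0,0,0,22,1.5,0,-0.45],
  [0,0,0,29,2,0,-0.45],
])

```text
t: 5.8
position: [458.8, -353.6, 4.9]
tool_rot: [-2.222, -2.221, -0.0]
contact_force: [0.9, -0.6, -0.2]
opening: 23.6
```

```bash
cat > chk.py <<'E'
from wd import *
from scipy.optimize import fsolve
import sys
s=env.state(); im=cap('wrist'); p=s['position']
X=R.from_rotvec(s['tool_rot']).as_matrix()
g=[p[0],p[1]+41]
pr=lambda P:fsolve(lambda q:onz('wrist',q[0],q[1],14,s)[:2]-P,[257,200])
c=pr(g); e=pr([g[0]+32,g[1]])
o,r,n=fit('wrist',im,s,c[0],c[1],e[0]-c[0],14)
print('t',round(s['t'],2),'tcp',p.round(1),'x-axis',X[:,0].round(3),'F',s['contact_force'].round(1),'dish',o.round(1),'r',round(r,1),n,'offset',(o-p[:2]).round(1))
if len(sys.argv)>1: cv2.imwrite('pics/'+sys.argv[1],cv2.resize(im[:,:,::-1],(768,576),interpolation=cv2.INTER_CUBIC))
E
python3 chk.py g.png
```

```text
t 5.8 tcp [ 458.8 -353.6    4.9] x-axis [0. 1. 0.] F [ 0.9 -0.6 -0.2] dish [ 460.7 -313.7] r 37.8 33 offset [ 1.9 39.9]
```

View pics/g.png

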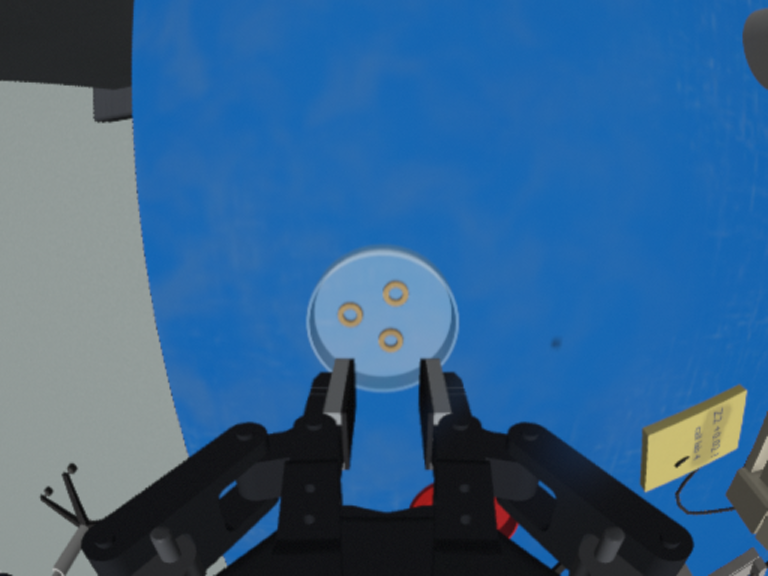

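The dish sits nested between the fingertips, its outline spanning x 307–459 around the finger midline at x 388. I'll keep pushing and shift it sideways gradually.

Call:
arm_command([
  [0,0,0,7,0.4,0,-0.45],
  [0,0,0,15,0.8,0,-0.45],
  [0,0,0,23,1.3,0,-0.45],
  [0,0,0,31,1.8,0,-0.45],
  [0,0,0,39,2.2,0,-0.45],
])

```text
t: 6.48
position: [461.0, -314.7, 4.9]
tool_rot: [2.222, 2.221, -0.0]
contact_force: [0.6, 0.0, 0.5]
opening: 23.4
```

Call:
arm_command([
  [0,0,0,8,0.5,0,-0.45],
  [0,0,0,16,1,0,-0.45],
  [0,0,0,24,1.5,0,-0.45],
  [0,0,0,32,2,0,-0.45],
  [0,0,0,39,2.3,0,-0.45],
])

```text
t: 7.1
position: [463.3, -275.7, 4.9]
tool_rot: [-2.222, -2.221, -0.0]
contact_force: [0.3, 0.6, -0.1]
opening: 23.6
```

```bash
cat > chk.py <<'E'
from wd import *
import sys
s=env.state(); im=cap('wrist'); p=s['position']
A=R.from_rotvec(s['tool_rot']).as_matrix(); K=CP['wrist']['mtx']; M=CP['wrist']['mount']
def proj(P):
    c=(np.c_[(P-p)@A-M[:3,3]])@M[:3,:3]; th=np.arctan2(np.hypot(c[:,0],c[:,1]),c[:,2]); h=np.hypot(c[:,0],c[:,1])
    return K[0,2]+K[0,0]*th*c[:,0]/h, K[1,2]+K[1,1]*th*c[:,1]/h
g=p[:2]+[0,40.5]; im2=cv2.GaussianBlur(im[:,:,0].astype(np.float32),(0,0),.7); Q=[]
for a in np.radians(np.arange(0,181,3)):
    r=np.arange(26,39,.2); P=np.c_[g[0]+r*np.cos(a),g[1]+r*np.sin(a),0*r+14]
    u,v=proj(P); l=cv2.remap(im2,u.astype(np.float32)[None],v.astype(np.float32)[None],1)[0]
    k=np.argmin(np.gradient(l)); Q.append(P[k,:2])
Q=np.array(Q)
for _ in range(6):  # fixed radius 32.2
    o=g.copy() if _==0 else o
    d=Q-o; n=np.hypot(*d.T); e=n-32.2; w=np.abs(e)<max(1.5,2*np.median(np.abs(e)))
    o=o+np.linalg.lstsq((d/n[:,None])[w],e[w],rcond=None)[0]
print('t',round(s['t'],2),'tcp',p.round(1),'x-axis',A[:,0].round(3),'F',s['contact_force'].round(1),'dish',o.round(1),'rms',np.sqrt((e[w]**2).mean()).round(2),w.sum(),'offset',(o-p[:2]).round(1))
np.save('last.npy',im)
if len(sys.argv)>1: cv2.imwrite('pics/'+sys.argv[1],cv2.resize(im[:,:,::-1],(768,576),interpolation=cv2.INTER_CUBIC))
E
python3 chk.py
```

```text
t 7.1 tcp [ 463.3 -275.7    4.9] x-axis [0.001 1.    0.   ] F [ 0.3  0.6 -0.1] dish [ 468.5 -231.7] rms 2.24 44 offset [ 5.2 44. ]
```

```bash
cat >> chk.py <<'E'
def draw(f):
    v=cv2.resize(im[120:310,120:400,::-1],None,fx=2.8,fy=2.8,interpolation=cv2.INTER_CUBIC)
    def pl(P,c):
        a,b=proj(P)
        for x,y in zip(a,b): cv2.circle(v,(int((x-120+.5)*2.8),int((y-120+.5)*2.8)),1,c,-1)
    pl(np.c_[Q,0*Q[:,0]+14],(0,0,255)); t=np.linspace(0,2*np.pi,90)
    c=p[:2]+[0,40.5]; pl(np.c_[c[0]+32*np.cos(t),c[1]+32*np.sin(t),0*t+14],(0,255,255))
    cv2.imwrite('pics/'+f,v)
if len(sys.argv)>2: draw(sys.argv[2])
E
python3 chk.py h0.png h.png
```

```text
t 7.15 tcp [ 463.4 -274.6    4.9] x-axis [-0.001  1.     0.001] F [-0.3  0.9 -0.4] dish [ 466.5 -231.5] rms 3.32 53 offset [ 3.1 43.1]
```

View pics/h.png

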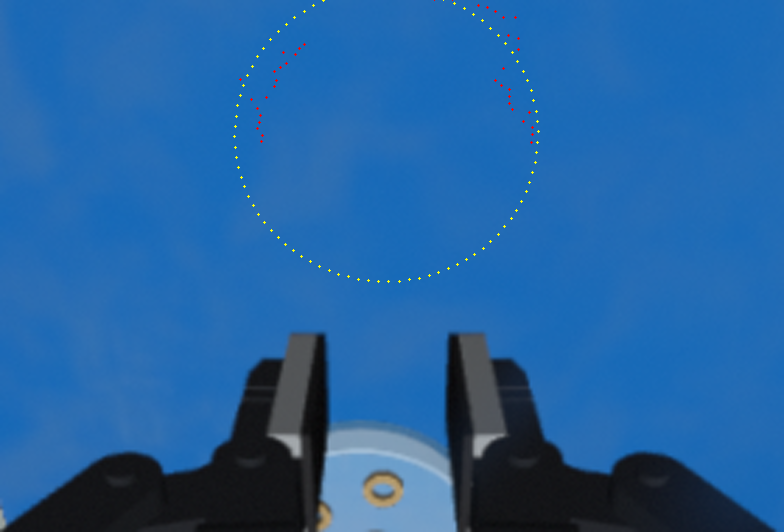

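The fingers have passed above the dish: at this opening the tips sit higher than the shut-finger TCP, because the pads swing back when open. I'll check where the dish is now.

```bash
python3 - <<'E'
from h import *
from m import dish
for n in('scene','side'):
    im=cap(n); dish(n,im); np.save(n+'.npy',im)
s=env.state(); print(s['position'],s['contact_force'])
for z in(0,14): print(onz('wrist',257,271.5,z,s))
E
```

```text
scene dish [ 455.6 -341.3] 33.5 px [315 169] [333 182]
side dish [357.5 185.8] 31.1 px [321 304] [322 333]
side dish [ 455.2 -340.9] 41.4 px [293 163] [313 176]
[ 463.32316263 -276.34489759    4.93899439] [ 0.19346916  0.74577883 -0.05059219]
[ 462.91024855 -315.73351623    0.        ]
[ 462.97635862 -306.25488976   14.        ]
```

```bash
python3 - <<'E'
from h import *
s=env.state(); p=s['position']; out=[]
for n in('scene','side'):
    im=np.load(n+'.npy')[:,:,::-1]; T=np.linalg.inv(CP[n]['T']); K=CP[n]['mtx']
    def pr(P): c=K@(T[:3,:3]@P+T[:3,3]); return c[:2]/c[2]
    c=pr(p+[0,0,40]).astype(int); x0,y0=c[0]-40,c[1]-50
    v=cv2.resize(im[y0:y0+100,x0:x0+78],None,fx=5,fy=5,interpolation=cv2.INTER_CUBIC)
    for z in(0,10,20,30,40):
        a=(pr(np.array([p[0],p[1],z]))-[x0,y0]+.5)*5; cv2.circle(v,tuple(a.astype(int)),2,(0,0,255) if z else (0,255,255),-1)
    out.append(v)
cv2.imwrite('pics/i.png',np.hstack(out))
E
```

```text
(no output)
```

View pics/i.png

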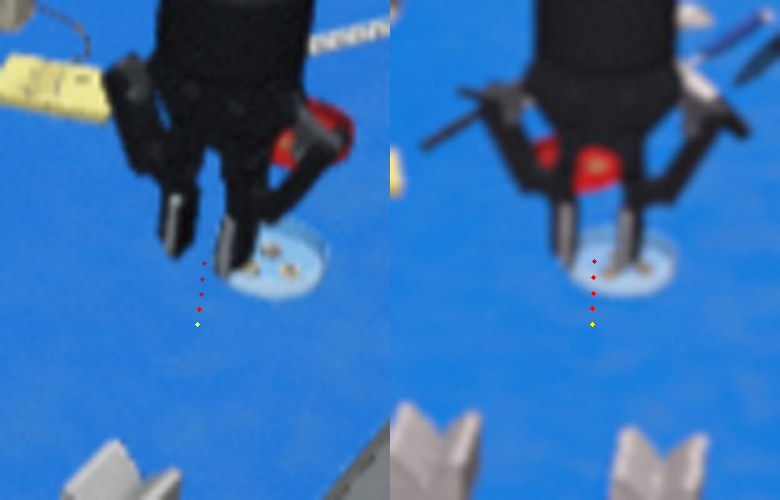

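In the scene and side views the fingertips sit at about z≈37 while the TCP reads 4.9. The wrist view agrees, with the tips about 33 mm behind the reported TCP. So the fingers passed clean over the dish and it has not moved. I'll go back and descend in small steps, watching the force.

Call:
arm_command([
  [0,0,0,0,0,-30,-0.45],
  [0,0,0,-30,-1,-50,-0.45],
  [0,0,0,-80,-3,-50,-0.45],
  [0,0,0,-130,-6,-50,-0.45],
  [0,0,0,-136,-6,-50,-0.45],
])

```text
t: 7.92
position: [455.0, -417.7, 54.7]
tool_rot: [2.229, 2.212, -0.003]
contact_force: [0.7, 0.9, -0.4]
opening: 23.6
```

Call:
arm_command([
  [0,0,0,0,0,20,-0.45],
  [0,0,0,0,0,40,-0.45],
  [0,0,0,0,0,40,-0.45],
])

```text
t: 8.3
position: [455.9, -409.3, 12.0]
tool_rot: [-2.216, -2.219, -0.0]
contact_force: [0.1, 0.8, -0.2]
opening: 23.4
```

```bash
cat > see.py <<'E'
from wd import *
s=env.state(); im=cap('wrist'); p=s['position']; np.save('last.npy',im)
A=R.from_rotvec(s['tool_rot']).as_matrix(); K=CP['wrist']['mtx']; M=CP['wrist']['mount']
print('t',round(s['t'],2),'tcp',p.round(1),'xa',A[:,0].round(3),'za',A[:,2].round(3),'F',s['contact_force'].round(1),'op',round(s['opening'],1))
# light-blue mask -> outline of dish cast to z=14
q=im.astype(int); w=((q[:,:,0]>60)&(q[:,:,2]-q[:,:,0]>40)&(q[:,:,1]>130)).astype(np.uint8)
w=cv2.morphologyEx(w,cv2.MORPH_CLOSE,np.ones((5,5),np.uint8)); w=cv2.morphologyEx(w,cv2.MORPH_OPEN,np.ones((3,3),np.uint8))
cs,_=cv2.findContours(w,cv2.RETR_EXTERNAL,cv2.CHAIN_APPROX_NONE); c=max(cs,key=cv2.contourArea)
h=cv2.convexHull(c)[:,0]; P=np.array([onz('wrist',u,v,14,s)[:2] for u,v in h])
for k in range(5):
    o,r=circ(P); e=np.abs(np.hypot(*(P-o).T)-r); 
    if k<4: P=P[e<max(1.,2*np.median(e))]
print('dish',o.round(1),'r',r.round(1),len(P),'px',h.min(0),h.max(0),'off',(o-p[:2]).round(1))
E
python3 see.py
```

```text
t 8.3 tcp [ 455.9 -409.3   12. ] xa [-0.002  1.     0.004] za [-0.004  0.004 -1.   ] F [ 0.1  0.8 -0.2] op 23.4
dish [ 457.1 -344.2] r 31.6 47 px [207  74] [312 177] off [ 1.1 65.1]
```

Call:
arm_command([
  [0,0,0,0,1,10,-0.45],
  [0,0,0,0,1,20,-0.45],
  [0,0,0,0,1,28,-0.45],
  [0,0,0,0,1,28,-0.45],
])

```text
t: 8.85
position: [457.6, -411.9, -14.0]
tool_rot: [-2.221, -2.22, 0.0]
contact_force: [-0.4, -0.3, 0.4]
opening: 23.5
```

```bash
python3 see.py; python3 - <<'E'
from h import *
s=env.state(); p=s['position']; out=[]
for n in('scene','side'):
    im=cap(n)[:,:,::-1]; T=np.linalg.inv(CP[n]['T']); K=CP[n]['mtx']
    def pr(P): c=K@(T[:3,:3]@P+T[:3,3]); return c[:2]/c[2]
    c=pr(np.array([p[0],p[1],15])).astype(int); x0,y0=c[0]-20,c[1]-32
    v=cv2.resize(im[y0:y0+50,x0:x0+39],None,fx=10,fy=10,interpolation=cv2.INTER_CUBIC)
    for z in(0,10,20,30):
        a=(pr(np.array([p[0],p[1],z]))-[x0,y0]+.5)*10; cv2.circle(v,tuple(a.astype(int)),3,(0,0,255) if z else (0,255,255),-1)
    out.append(v)
cv2.imwrite('pics/j.png',np.hstack(out))
E
```

```text
t 8.85 tcp [ 457.6 -411.9  -14. ] xa [0.001 1.    0.001] za [-0.001  0.001 -1.   ] F [-0.4 -0.3  0.4] op 23.5
dish [ 456.9 -344. ] r 31.6 42 px [194  65] [317 180] off [-0.7 67.9]
```

View pics/j.png

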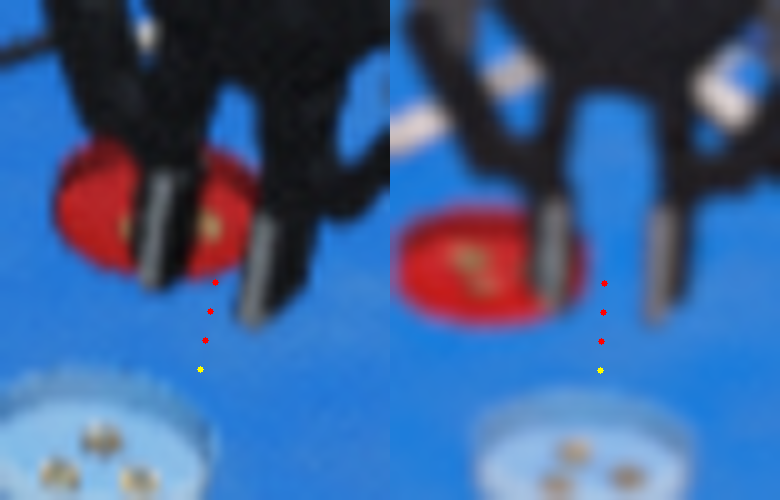

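Both views put the tips still about 20–27 mm above the desk. I'll carry on down gently.

Call:
arm_command([
  [0,0,0,0,0,6,-0.45],
  [0,0,0,0,0,12,-0.45],
  [0,0,0,0,0,14,-0.45],
  [0,0,0,0,0,14,-0.45],
])

```text
t: 9.5
position: [458.0, -412.1, -27.4]
tool_rot: [-2.222, -2.22, 0.0]
contact_force: [-0.6, -0.6, -0.2]
opening: 23.5
```

Call:
arm_command([
  [0,0,0,0,0,1,-0.45],
  [0,0,0,0,0,2,-0.45],
  [0,0,0,0,0,3,-0.45],
  [0,0,0,0,0,3,-0.45],
])

```text
t: 10.0
position: [458.1, -412.2, -30.2]
tool_rot: [-2.222, -2.221, 0.0]
contact_force: [0.5, 0.1, -0.2]
opening: 23.5
```

```bash
python3 see.py; python3 - <<'E'
from h import *
s=env.state(); im=np.load('last.npy'); p=s['position']
# tip row/cols: dark finger boundary in wrist view
g=im.max(2).astype(int)
for r in range(225,250,3): print(r,''.join('#' if x<70 else ('+' if x<130 else '.') for x in g[r,205:312]))
E
```

```text
t 10.0 tcp [ 458.1 -412.2  -30.2] xa [0.001 1.    0.   ] za [-0.  0. -1.] F [ 0.5  0.1 -0.2] op 23.5
dish [ 457.  -341.2] r 29.2 47 px [192  61] [319 186] off [-1.1 71.1]
225 ...........................................................................................................
228 ...........................................................................................................
231 ...........................................................................................................
234 ...........................................................................................................
237 ...........................................................................................................
240 ..................+++++++++####+...........................................+###+++++++++...................
243 ..................+++++++++####+...........................................#####+++++++++..................
246 .................++++++++++####+...........................................#####++++++++++.................
249 .......+########++++++++++#####+..........................................+######+++++++++########++.......
```

```bash
python3 - <<'E'
from wd import *
s=env.state(); im=np.load('last.npy')
g=im[:,:,0].astype(int)
print(g[123,180:335:2].tolist())
print(g[40:215:2,256].tolist())
f=np.load('f.npy')[:,:,0].astype(int); print(f[124,190:325:2].tolist())
E
```

```text
[44, 42, 41, 104, 108, 52, 51, 83, 109, 109, 108, 108, 109, 110, 111, 109, 109, 115, 169, 170, 122, 108, 111, 112, 111, 109, 162, 170, 153, 110, 113, 112, 113, 111, 110, 110, 111, 112, 113, 113, 113, 112, 111, 111, 110, 111, 109, 110, 110, 111, 110, 111, 110, 110, 109, 110, 110, 110, 110, 110, 109, 109, 108, 108, 107, 106, 106, 103, 68, 43, 52, 105, 52, 29, 28, 27, 28, 27]
[37, 34, 31, 31, 30, 28, 26, 26, 25, 27, 68, 102, 47, 66, 104, 107, 108, 107, 105, 104, 106, 106, 107, 107, 106, 105, 103, 104, 105, 105, 120, 150, 158, 161, 155, 123, 109, 110, 110, 110, 111, 112, 113, 114, 113, 113, 114, 116, 117, 116, 107, 151, 167, 166, 150, 126, 128, 162, 169, 167, 120, 114, 112, 113, 113, 114, 115, 115, 115, 115, 114, 112, 110, 98, 66, 63, 62, 81, 91, 26, 23, 24, 23, 22, 22, 25, 25, 23]
[41, 42, 42, 41, 38, 41, 108, 61, 61, 107, 110, 109, 109, 110, 111, 110, 110, 161, 170, 98, 111, 111, 112, 148, 170, 131, 114, 114, 113, 114, 114, 113, 114, 114, 113, 112, 111, 111, 112, 113, 114, 114, 114, 113, 112, 111, 111, 111, 112, 113, 113, 113, 111, 112, 110, 108, 60, 56, 103, 34, 27, 28, 27, 27, 28, 26, 26, 26]
```

```bash
python3 - <<'E'
from wd import *
s=env.state(); im=np.load('last.npy')
print(s['position'],fit('wrist',im,s,254.2,128,68,14), onz('wrist',254.2,128,14,s))
E
```

```text
[ 458.12729362 -412.2477792   -30.13772003] (array([ 456.9793657 , -344.12075026]), np.float64(31.74960839987626), 126) [ 456.81919444 -343.12748946   14.        ]
```

Call:
arm_command([
  [0,0,0,3,-1,1,-0.45],
  [0,0,0,8,-1,2,-0.45],
  [0,0,0,14,-1,2,-0.45],
  [0,0,0,19,-1,2,-0.45],
  [0,0,0,23,-1,2,-0.45],
])

```text
t: 10.68
position: [457.3, -388.7, -32.1]
tool_rot: [-2.222, -2.221, -0.0]
contact_force: [-0.3, 0.7, -0.5]
opening: 23.6
```

Call:
arm_command([
  [0,0,0,2,0,0,-0.45],
  [0,0,0,4,0,0,-0.45],
  [0,0,0,6,0,0,-0.45],
  [0,0,0,8,0,0,-0.45],
  [0,0,0,10,0,0,-0.45],
])

```text
t: 11.3
position: [457.2, -379.3, -32.1]
tool_rot: [2.222, 2.22, -0.0]
contact_force: [-0.8, -0.8, 0.3]
opening: 23.5
```

```bash
cat > rim.py <<'E'
from wd import *
import sys
# front edge of the rim: bright top line on blue desk; forward half only, sampled in world around a guess
s=env.state(); im=cap('wrist'); np.save('last.npy',im); p=s['position']
A=R.from_rotvec(s['tool_rot']).as_matrix(); K=CP['wrist']['mtx']; M=CP['wrist']['mount']
def proj(P):
    c=((P-p)@A-M[:3,3])@M[:3,:3]; h=np.hypot(c[:,0],c[:,1]); th=np.arctan2(h,c[:,2])
    return (K[0,2]+K[0,0]*th*c[:,0]/h).astype(np.float32),(K[1,2]+K[1,1]*th*c[:,1]/h).astype(np.float32)
im2=cv2.GaussianBlur(im[:,:,0].astype(np.float32),(0,0),.7); o=p[:2]+[0,41.]
if len(sys.argv)>2: o=np.array([float(sys.argv[1]),float(sys.argv[2])])
for it in range(4):
    Q=[]
    for a in np.radians(np.arange(-10,191,3)):
        r=np.arange(26,42-it*1.5,.2); P=np.c_[o[0]+r*np.cos(a),o[1]+r*np.sin(a),0*r+14]; u,v=proj(P)
        l=cv2.remap(im2,u[None],v[None],1)[0]; g=np.gradient(l); k=np.argmin(g)
        if g[k]<-2: Q.append(P[k,:2])
    Q=np.array(Q)
    if len(Q)<8: break
    for _ in range(8):
        d=Q-o; n=np.hypot(*d.T); e=n-32; w=np.abs(e)<=max(.8,1.5*np.median(np.abs(e)))
        o=o+np.linalg.lstsq((d/n[:,None])[w],e[w],rcond=None)[0]
print('t',round(s['t'],2),'tcp',p.round(1),'xa',A[:,0].round(3),'F',s['contact_force'].round(1),'dish',o.round(1),'rms',round(float(e[w].std()),2),w.sum(),'of',len(Q),'off',(o-p[:2]).round(1))
E
python3 rim.py
```

```text
t 11.3 tcp [ 457.2 -379.3  -32.1] xa [ 0.001  1.    -0.   ] F [-0.8 -0.8  0.3] dish [ 457.9 -339. ] rms 0.18 67 of 67 off [ 0.7 40.3]
```

The dish is now moving with the fingers: it is at (457.9, -339.0) with a fit rms of 0.18 mm. I'll push on.

Call:
arm_command([
  [0,0,0,4,0.3,0,-0.45],
  [0,0,0,10,0.6,0,-0.45],
  [0,0,0,17,1,0,-0.45],
  [0,0,0,24,1.5,0,-0.45],
  [0,0,0,31,2,0,-0.45],
])

```text
t: 11.98
position: [459.3, -347.6, -32.1]
tool_rot: [-2.222, -2.221, -0.0]
contact_force: [-1.0, -0.8, -0.4]
opening: 23.3
```

```bash
python3 rim.py
```

```text
t 11.97 tcp [ 459.3 -347.6  -32.1] xa [0. 1. 0.] F [-1.  -0.8 -0.4] dish [ 459.9 -307.3] rms 0.2 67 of 67 off [ 0.7 40.3]
```

Call:
arm_command([
  [0,0,0,7,0.4,0,-0.45],
  [0,0,0,15,0.8,0,-0.45],
  [0,0,0,23,1.2,0,-0.45],
  [0,0,0,31,1.6,0,-0.45],
  [0,0,0,39,2,0,-0.45],
])

```text
t: 12.65
position: [461.3, -308.6, -32.1]
tool_rot: [2.222, 2.221, 0.0]
contact_force: [0.2, -0.1, 0.3]
opening: 23.6
```

Call:
arm_command([
  [0,0,0,8,0.5,0,-0.45],
  [0,0,0,16,1,0,-0.45],
  [0,0,0,24,1.4,0,-0.45],
  [0,0,0,32,1.8,0,-0.45],
  [0,0,0,39,2.2,0,-0.45],
])

```text
t: 13.28
position: [463.5, -269.7, -32.1]
tool_rot: [2.222, 2.221, -0.0]
contact_force: [0.0, -0.9, -0.4]
opening: 23.7
```

```bash
python3 rim.py
```

```text
t 13.28 tcp [ 463.5 -269.7  -32.1] xa [ 0.  1. -0.] F [ 0.  -0.9 -0.4] dish [ 464.2 -229.4] rms 0.19 67 of 67 off [ 0.7 40.3]
```

Call:
arm_command([
  [0,0,0,8,0.4,0,-0.45],
  [0,0,0,16,0.8,0,-0.45],
  [0,0,0,24,0.8,0,-0.45],
  [0,0,0,31,0.8,0,-0.45],
  [0,0,0,37,0.8,0,-0.45],
])

```text
t: 13.95
position: [464.3, -232.8, -32.1]
tool_rot: [-2.222, -2.221, 0.0]
contact_force: [-0.2, 0.6, 0.2]
opening: 23.1
```

```bash
python3 rim.py; python3 - <<'E'
from h import *
s=env.state(); im=np.load('last.npy').astype(int)
sat=cv2.GaussianBlur((im[:,:,2]-im[:,:,0]).astype(np.float32),(0,0),.7)
for v in range(10,110,8):
    g=np.gradient(sat[v]); l=140+np.argmax(g[140:250]); r=260+np.argmin(g[260:370])
    a,b=[onz('wrist',q,v,0,s)[:2] for q in(l,r)]; c,d=[onz('wrist',q,v,36,s)[:2] for q in(l,r)]
    print(v,l,r,'z0',a.round(1),b.round(1),'z36',c.round(1),d.round(1),'g',g[l].round(),g[r].round())
cv2.imwrite('pics/k.png',cv2.resize(im[:,:,::-1].astype(np.uint8),(768,576)))
E
```

```text
t 13.95 tcp [ 464.3 -232.8  -32.1] xa [ 0.  1. -0.] F [-0.2  0.6  0.2] dish [ 465.  -192.5] rms 0.2 67 of 67 off [ 0.7 40.3]
10 187 331 z0 [ 429.9 -103.3] [ 500.2 -103.2] z36 [ 438.5 -114.3] [ 491.4 -114.2] g 54.0 -51.0
18 187 331 z0 [ 430.  -107.6] [ 500.1 -107.5] z36 [ 438.6 -117.5] [ 491.4 -117.4] g 52.0 -53.0
26 187 331 z0 [ 430.1 -111.9] [ 500.1 -111.7] z36 [ 438.6 -120.7] [ 491.3 -120.6] g 51.0 -52.0
34 187 331 z0 [ 430.1 -116.1] [ 500.  -115.9] z36 [ 438.7 -123.9] [ 491.3 -123.8] g 51.0 -50.0
42 187 331 z0 [ 430.1 -120.2] [ 500.  -120.1] z36 [ 438.7 -127. ] [ 491.3 -126.9] g 53.0 -50.0
50 186 331 z0 [ 429.6 -124.3] [ 500.  -124.2] z36 [ 438.3 -130.1] [ 491.3 -130. ] g 46.0 -42.0
58 140 298 z0 [ 405.4 -126. ] [ 483.8 -129.2] z36 [ 420.  -131.4] [ 479.  -133.8] g 2.0 -1.0
66 224 300 z0 [ 448.3 -133.3] [ 484.7 -133.2] z36 [ 452.4 -136.9] [ 479.8 -136.8] g 2.0 -1.0
74 140 300 z0 [ 405.2 -134.4] [ 484.8 -137.1] z36 [ 419.9 -137.7] [ 479.8 -139.7] g 2.0 -1.0
82 140 279 z0 [ 405.1 -138.5] [ 474.7 -141.4] z36 [ 419.9 -140.8] [ 472.2 -142.9] g 1.0 -1.0
90 152 279 z0 [ 411.6 -143.2] [ 474.7 -145.3] z36 [ 424.7 -144.3] [ 472.2 -145.9] g 1.0 -1.0
98 214 280 z0 [ 443.3 -149. ] [ 475.2 -149.2] z36 [ 448.6 -148.7] [ 472.6 -148.8] g 1.0 -1.0
106 205 275 z0 [ 438.7 -152.8] [ 472.8 -153.1] z36 [ 445.2 -151.5] [ 470.8 -151.8] g 1.0 -1.0
```

View pics/k.png

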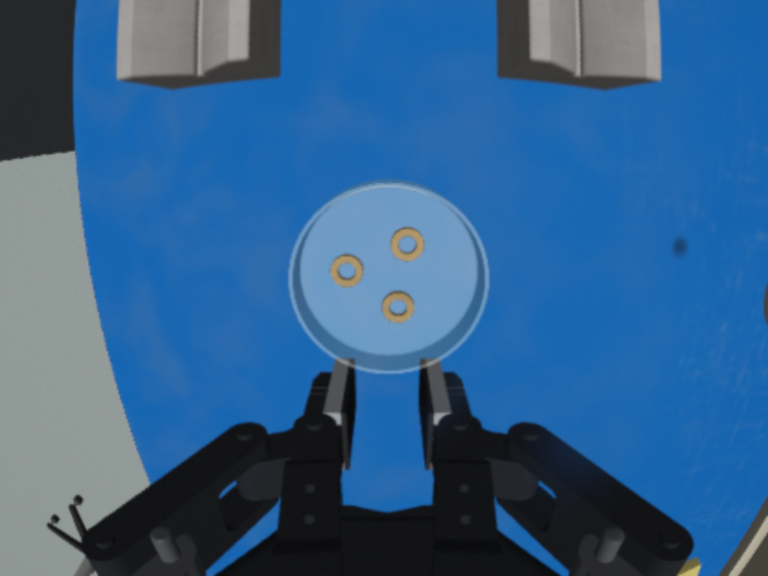

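The dish at (388,277) reads x=465.0 and the gap centre reads x=465.05, along the axis. I'll push straight in, with the tool 2 mm higher so the finger links clear the block tops.

Call:
arm_command([
  [0,0,0,6,0,-1,-0.45],
  [0,0,0,13,0,-2,-0.45],
  [0,0,0,21,0,-2,-0.45],
  [0,0,0,29,0,-2,-0.45],
  [0,0,0,36,0,-2,-0.45],
])

```text
t: 14.62
position: [464.3, -196.6, -30.1]
tool_rot: [2.222, 2.221, -0.0]
contact_force: [0.5, -0.7, 1.8]
opening: 23.4
```

```bash
python3 rim.py
```

```text
t 14.62 tcp [ 464.3 -196.6  -30.1] xa [ 0.  1. -0.] F [ 0.5 -0.7  1.8] dish [ 465.  -156.6] rms 0.19 67 of 67 off [ 0.7 40. ]
```

Call:
arm_command([
  [0,0,0,5,0,0,-0.45],
  [0,0,0,10,0,0,-0.45],
  [0,0,0,15,0,0,-0.45],
  [0,0,0,20,0,0,-0.45],
  [0,0,0,25,0,0,-0.45],
])

```text
t: 15.3
position: [464.3, -172.0, -30.1]
tool_rot: [-2.222, -2.221, 0.0]
contact_force: [-1.3, -0.7, 0.1]
opening: 23.4
```

```bash
python3 rim.py
```

```text
t 15.3 tcp [ 464.3 -172.   -30.1] xa [ 0.001  1.    -0.   ] F [-1.3 -0.7  0.1] dish [ 464.9 -131.9] rms 0.21 67 of 67 off [ 0.7 40.1]
```

Step 1's zone is reached (ring-frame x about -0.134, y about 0). Next I go through the gap.

Call:
arm_command([
  [0,0,0,5,0,0,-0.45],
  [0,0,0,10,0,0,-0.45],
  [0,0,0,15,0,0,-0.45],
  [0,0,0,20,0,0,-0.45],
  [0,0,0,25,0,0,-0.45],
])

```text
t: 15.98
position: [464.4, -146.9, -30.1]
tool_rot: [2.222, 2.221, -0.0]
contact_force: [-0.4, -0.4, -0.5]
opening: 23.7
```

Call:
arm_command([
  [0,0,0,4,0,0,-0.45],
  [0,0,0,8,0,0,-0.45],
  [0,0,0,12,0,0,-0.45],
  [0,0,0,16,0,0,-0.45],
  [0,0,0,20,0,0,-0.45],
])

```text
t: 16.6
position: [464.4, -127.0, -30.1]
tool_rot: [2.222, 2.221, -0.0]
contact_force: [-0.1, -0.9, -0.1]
opening: 23.7
```

```bash
python3 rim.py
```

```text
t 16.6 tcp [ 464.4 -127.   -30.1] xa [ 0.001  1.    -0.   ] F [-0.1 -0.9 -0.1] dish [465. -87.] rms 0.21 60 of 67 off [ 0.6 40.1]
```

Call:
arm_command([
  [0,0,0,4,0,0,-0.45],
  [0,0,0,8,0,0,-0.45],
  [0,0,0,12,0,0,-0.45],
  [0,0,0,16,0,0,-0.45],
  [0,0,0,20,0,0,-0.45],
])

```text
t: 17.27
position: [464.3, -107.0, -30.1]
tool_rot: [-2.222, -2.221, 0.0]
contact_force: [-0.6, -0.7, 0.5]
opening: 23.3
```

Call:
arm_command([
  [0,0,0,5,0,0,-0.45],
  [0,0,0,10,0,0,-0.45],
  [0,0,0,16,0,0,-0.45],
  [0,0,0,22,0,0,-0.45],
  [0,0,0,28,0,0,-0.45],
])

```text
t: 17.9
position: [464.4, -78.8, -30.1]
tool_rot: [-2.222, -2.221, 0.0]
contact_force: [-0.5, 0.0, -0.1]
opening: 23.3
```

```bash
python3 rim.py; python3 - <<'E'
from h import *; from m import circ
s=env.state(); im=np.load('last.npy').astype(int)
w=((im.min(2)>150)&(im.max(2)-im.min(2)<40)).astype(np.uint8)
cs,_=cv2.findContours(w,cv2.RETR_EXTERNAL,cv2.CHAIN_APPROX_NONE)
for c in cs:
    c=c[:,0]
    if len(c)<60: continue
    print(c.min(0),c.max(0))
    P=np.array([onz('wrist',u,v,0,s)[:2] for u,v in c if v>2])
    d=np.hypot(*(P-[465.2,1.7]).T); P=P[abs(d-49)<4]
    if len(P)>30:
        for _ in range(4):
            o,r=circ(P); e=np.abs(np.hypot(*(P-o).T)-r); P=P[e<max(.7,2*np.median(e))]
        print('ring outer',o.round(1),r.round(1),len(P))
E
```

```text
t 17.9 tcp [464.4 -78.8 -30.1] xa [ 0.001  1.    -0.   ] F [-0.5  0.  -0.1] dish [465.  -38.7] rms 0.22 59 of 67 off [ 0.7 40.1]
[480 365] [511 383]
[462 352] [501 382]
[363 272] [404 308]
[114 272] [154 307]
[  0 179] [100 383]
[162   6] [356 198]
ring outer [465.1   2.5] 49.2 522
[0 0] [51 47]
```

Call:
arm_command([
  [0,0,0,6,0,0,-0.45],
  [0,0,0,12,0,0,-0.45],
  [0,0,0,18,0,0,-0.45],
  [0,0,0,24,0,0,-0.45],
  [0,0,0,29,0,0,-0.45],
])

```text
t: 18.58
position: [464.4, -49.8, -30.1]
tool_rot: [-2.222, -2.221, 0.0]
contact_force: [-0.8, -1.0, -0.2]
opening: 23.7
```

Call:
arm_command([
  [0,0,0,4,0,0,-0.45],
  [0,0,0,7,0,0,-0.45],
  [0,0,0,9,0,0,-0.45],
  [0,0,0,11,0,0,-0.45],
  [0,0,0,11.5,0,0,-0.45],
])

```text
t: 19.2
position: [464.4, -38.7, -30.1]
tool_rot: [-2.222, -2.221, 0.0]
contact_force: [0.0, 0.2, -0.0]
opening: 23.3
```

```bash
cat > ringd.py <<'E'
from h import *; from m import circ
s=env.state(); im=np.load('last.npy').astype(int)
w=((im.min(2)>150)&(im.max(2)-im.min(2)<40)).astype(np.uint8)
cs,_=cv2.findContours(w,cv2.RETR_EXTERNAL,cv2.CHAIN_APPROX_NONE)
for c in cs:
    P=np.array([onz('wrist',u,v,0,s)[:2] for u,v in c[:,0]])
    d=np.hypot(*(P-[465.2,2]).T); P=P[abs(d-49)<4]
    if len(P)>40:
        for _ in range(4):
            o,r=circ(P); e=np.abs(np.hypot(*(P-o).T)-r); P=P[e<max(.7,2*np.median(e))]
        print('ring outer',o.round(1),r.round(1),len(P))
E
python3 rim.py; python3 ringd.py
```

```text
t 19.2 tcp [464.4 -38.7 -30.1] xa [ 0.001  1.    -0.   ] F [ 0.   0.2 -0. ] dish [465.1   1.4] rms 0.19 67 of 67 off [ 0.7 40. ]
ring outer [464.7 -35.6] 13.7 57
ring outer [465.2   1.3] 49.0 395
```

The dish is at (465.1, 1.4) and the ring at (465.2, 1.3–2.3). I back off, then lift.

Call:
arm_command([
  [0,0,0,-3,0,0,-0.45],
  [0,0,0,-8,0,0,-0.45],
  [0,0,0,-14,0,0,-0.45],
  [0,0,0,-14,0,0,-0.45],
  [0,0,0,-14,0,-10,-0.45],
])

```text
t: 19.88
position: [463.7, -52.7, -20.3]
tool_rot: [-2.221, -2.22, 0.002]
contact_force: [0.7, -0.5, -0.3]
opening: 23.2
```

Call:
arm_command([
  [0,0,0,0,0,-30,-0.45],
  [0,0,0,0,0,-70,-0.45],
  [0,0,0,0,0,-120,-0.45],
  [0,0,0,0,0,-120,-0.45],
  [0,0,0,0,0,-120,-0.45],
])

```text
t: 20.5
position: [464.0, -52.8, 100.0]
tool_rot: [2.222, 2.221, -0.0]
contact_force: [0.4, -1.2, -0.6]
opening: 23.4
```

```bash
python3 rim.py 465 1.5; python3 ringd.py; python3 - <<'E'
from h import *
im=cap('scene'); a=np.load('a.npy')
d=np.abs(im.astype(int)-a).max(2)
for n,(u,v) in dict(can=(348,250),gauge=(307,284),flange=(266,314),dropper=(189,370)).items():
    x,y=int(u/1.5),int(v/1.5); print(n,(d[y-14:y+14,x-14:x+14]>50).sum())
E
```

```text
t 20.5 tcp [464.  -52.8 100. ] xa [ 0.001  1.    -0.   ] F [ 0.4 -1.2 -0.6] dish [464.8   1.7] rms 0.18 67 of 67 off [ 0.8 54.5]
ring outer [464.2   1.6] 48.7 292
can 53
gauge 0
flange 0
dropper 0
```

```bash
python3 - <<'E'
from h import *
im=cap('side'); b=np.load('b.npy'); d=np.abs(im.astype(int)-b).max(2)
print('side can',(d[170:197,210:232]>50).sum())
im=cap('scene'); d=np.abs(im.astype(int)-np.load('a.npy')).max(2)
ys,xs=np.where(d[152:182,218:246]>50); print('px',xs.min()+218,xs.max()+218,ys.min()+152,ys.max()+152, im[ys+152,xs+218].mean(0) )
E
```

```text
side can 0
px 240 245 152 165 [23.16363636 34.21818182 50.30909091]
```

The can's changed pixels are dark gripper occlusion at the crop edge, and the side view shows no change there. I hand in.

```bash
python3 -c "
from plant import env; env.job_done()"
```

```text
the job is handed in; nothing more can be done
```

The dish is inside the white ring, at rest and let go of, and the job is handed in at about 21 s of the 51 s allowed; no verdict is reported.

- **Path:** With the fingers about 23 mm apart I pushed the clear dish along +y and shifted it onto the gate's axis. It went in at the outer end of the gap, with the dish at x = 465.0 and the gap's middle at x = 465.05. It came out on the mat side, and I then backed the fingers off and raised them clear.
- **Last checks:** The wrist camera put the dish at (464.8, 1.7) and the ring's middle at (464.2, 1.6), so they are less than 1 mm apart. Earlier readings of the ring's y ran from 1.2 to 2.5 mm, within the 12.5 mm allowed. The force readings never rose above their noise of 1–2 N.
- **Bystanders:** The before-and-after pictures show no change at the ring gauge, flange and bottle. The can's crop in the scene view showed some changed pixels, which were the dark gripper at its edge; the side view showed no change at the can.
- **What disagreed:** The fingertips were about 37 mm short of the reported tool point. My first push therefore passed over the dish without touching it. I found this in the pictures and repeated the push with the tool about 37 mm lower.

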